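# Load the test blade and lock it

### The arm

A 6-joint arm with a two-finger parallel gripper is mounted at the origin on the work surface. World frame = base frame: x ahead of the robot, y to its left, z up, the work surface at z = 0. Lengths are in m, angles in rad, forces in N, time in s.
With the tool pointing down it reaches from about 0.375 to 0.975 m from the base axis. Payload 3.8 kg.
Tool frame: the origin (TCP) lies midway between the tips of the shut fingers; the grasp point (between the pads) lies 19 mm behind it; z points along the fingers, y is the line along which they close (so a half turn about z gives the same grasp; the last joint's range is limited). The gripper opens to 85 mm and grips with 20 to 120 N. Pads are 22 mm wide; open, the fingers measure 114 mm over their backs; the gripper's body (76 mm by 85 mm) begins 54 mm behind the grasp point. The pads swing forward as they close: fully open they stand 13 mm farther back than shut.
Start: joints at [-1.258, 0.264, 1.604, -0, 1.274, -0.037], TCP at [0.231, -0.634, 0.231] pointing down, gripper open.
Joint ranges: [-2.63, 2.63], [-0.94, 2.18], [0.31, 2.57], [-1.31, 4.45], [0, 2.66], [-2.55, 2.55]. Speed limits (rad/s): [2.57, 2.57, 3.14, 3.14, 3.14, 3.14].

### API

Orientations are given as a rotation vector (axis times angle).
In Python, from workcell import * gives the robot as it stands. The module is installed in compiled form; this text tells all that it offers.
- The arm moves only by the tool apply_moves, never from a script. Its arguments are lists of equal length, an entry for each row: "fingers": the opening, from 0 (shut) to 1 (fully open); "travel": the shift along the tool's x, y, z normalised to -1 to 1, where 1 is 0.05 m, a list of three; "rotation": the turn, a rotation vector about the tool's x, y, z normalised to -1 to 1, where 1 is 6 degrees, a list of three. In form: {"fingers": [fingers, ...], "travel": [[dx, dy, dz], ...], "rotation": [[ax, ay, az], ...]}. A call has 1 to 12 rows; each row shifts and turns the commanded pose from where the row before left it, along the tool's axes as they then stand; what a row does not reach is not made up. A row lasts 1/10 s, in which the tool goes at most 50 mm and 8.59 degrees, less where a joint would pass 70% of its speed; a pose out of reach is approached as far as the arm can. A call with a number of a shift or a turn outside -1 to 1 is refused whole. A call with a gripper value outside its range is refused whole. The fingers move at their own pace and stop on an object; "newtons" is the grip in N (left out, the last holds). Time passes only in rows, so rows that do not move let the fingers close. It gives the time, the measured TCP pose, the force, the opening and the grip force at its end, in the units of the state.
- read_state(): the state, without advancing time (a new reading comes with each control period).
- read_camera(name): name is "scene" or "top" or "wrist"; returns a dict with "image" (420x560x3 uint8, red, green, blue), "fx", "fy", "cx", "cy" (pixels), "extrinsics" (4x4, takes a point from world to camera coordinates). Camera axes: x right, y down, z forward; pixel columns grow to the right and rows downward; lengths in m; the calibration is good to about 2 mm. A picture is of the moment at which its call begins. There is no depth.
- finish_job(): hands the job in; it is judged then, once.
Trained networks look in the newest picture that a camera, given by its name, has taken for a name from the list of things; names that differ only in an ending like _2 or _b are one class to them, and where a whole thing is asked for, a point or a joint stands for the part that bears it (a point fixed in the world has none). Each returns a list of dicts, best first, with "p" (0 to 1); they miss things now and then, are a little off and sometimes report something else, mostly with a low value. They report only what shows in the picture. A call takes as long as a camera call. They do not tell look-alikes from the thing itself.
- regions_of(camera, name): "mask" (420x560 bool, what is visible of it) and "bbox" ([left, top, width, height] in pixels, round what is visible of it).
- tip_of(camera, name): "location" ([column, row] in pixels: a listed point, or the origin of a listed thing).
The state is a dict: "time": time; "q": joint angles; "joint_vel": joint speeds; "joint_torque": joint torques, N m; "tool_pos": TCP position; "tcp_rot": TCP orientation; "wrist_force": force on the tool from outside, world axes, zero at the start; "torque": the same for the moment, N m; "width": opening from 0.0 (shut) to 1.0 (fully open); "grip_force": force on a finger pad.
Only numpy, scipy, OpenCV 4.12 (cv2) and the standard library are available. Lean on these libraries where they do the work, as an engineer would, in place of code of your own. Each camera call takes 0.05 s, during which the arm holds its last target. There are 200 camera calls.

### The job

Swing the red cam lever of the test fixture open, slide the blue-handled test blade, plate first and lying flat, fully home into the fixture's slot, then swing the lever fully closed again so that its cam locks the blade in, and let go. Leave the yellow-handled blade, the bottle, the jar and the black housings where they are.

Things in the scene. Friction and masses are not known exactly. Their poses are not given: they have to be found in the camera images.
- fixture: low aluminium fixture fixed to the bench, with a horizontal slot under a clear roof (top at 41 mm). Origin on the bench under the slot; +x = way the blade slides in, mouth looks to -x. Base plate x -68 to +48, y -73 to +53, 20 mm thick: it is the slot floor and an open sill before the mouth. Slot x -25 to +38, 61 mm wide, 10.5 high; green guides flare to 76 mm at x -42, clear lip flares up
- slot_end (a point): middle of the slot's closed end on the slot floor (fixture x +38, y 0, z 20 mm); axes as the fixture. The blade's tip edge meets it when home; 12 mm of plate and the whole handle then stand outside the roof
- slot_mouth (a point): middle of the slot's mouth on the slot floor (fixture x = -25, y = 0, z = 20 mm); axes as the fixture
- lever (a joint): red cam lever beside the mouth (fixture -y side), rad, about a vertical axis: 0 = fully closed (steel cam lobe reaches 34 mm over the sill behind the plate and blocks the mouth), grows counter-clockwise from above to 2.0 = fully open (lobe clear from 1.5 on). Stays where left; about 1 N at the post moves it. Starts at 0 to 0.5
- lever_pivot (a point): on the lever's vertical axis, 20 mm above the bench (fixture x = -49, y = -52 mm); axes as the fixture. Dark hub 22 mm across; the cam lobe is 2 to 9 mm above this point, 16 mm wide; closed, its face is 3.5 mm behind a home plate
- lever_grip (a point): on the lever's upright red post (16 mm diameter, 52 to 97 mm above the bench), at 80 mm height, 75 mm from the axis. A flat red arm, 48 to 56 mm above the bench, joins it to the hub; from above the arm points at -110 deg from the fixture's +x when closed, +5 deg (over the fixture's side) when fully open
- blue_blade: the blade to load: flat test blade on the bench, 170 mm long: steel plate 75 x 56 x 6 mm with copper strips (x +10 to +85), then a blue handle bar 95 long x 20 wide x 34 mm tall (x -85 to +10), undersides level. Origin: middle of the overall length, on the underside; +x from handle to plate tip, +z up. About 0.2 kg
- blue_blade_tip (a point): middle of the blue blade's tip edge, on the underside (blade x = +85 mm); axes as the blade
- blue_blade_grip (a point): grasp point on the blue handle, 26 mm above the blade's underside, 45 mm behind its origin; pinch across y (20 mm)
- yellow_blade: bystander, not to be moved: flat test blade on the bench, 170 mm long: steel plate 75 x 56 x 6 mm with copper strips (x +10 to +85), then a yellow handle bar 95 long x 20 wide x 34 mm tall (x -85 to +10), undersides level. Origin: middle of the overall length, on the underside; +x from handle to plate tip, +z up. About 0.2 kg
- housing_a: bystander: black moulded open housing 100 x 60 x 34 mm, origin at the centre of its underside
- housing_b: bystander: a second such black housing, behind the fixture, beside the lever
- bottle: bystander: closed white bottle with red cap, 56 mm diameter, 150 mm tall, upright; origin at the centre of its underside
- jar: bystander: closed amber jar with white lid, 60 mm diameter, 90 mm tall; origin at the centre of its underside
- driver_stand: bystander, fixed: grey block 100 (x) x 40 x 24 mm with four upright black-handled drivers, 105 mm tall in all; origin at the centre of its underside
- parts_bin: bystander, fixed: clear divided bin 140 x 110 x 80 mm, origin at the centre of its underside
Things that resemble listed ones, but are neither listed nor needed, are in the scene too. What is shaped like the fixture but turquoise is not meant.

How it is judged:
On the way, in this order (a step that is already met when the one before it is completed fails the run):
1. the lever is swung open (value of joint lever above 1.4 rad), for 0.1 s.
2. the blue blade's plate is fully home in the slot (x of blue_blade_tip in the frame of slot_end between -0.007 and 0.004 m and y of blue_blade_tip in the frame of slot_end between -0.006 and 0.006 m and z of blue_blade_tip in the frame of slot_end between -0.004 and 0.006 m and angle between the x axis of blue_blade and the x axis of fixture, either way round below 0.12 rad and angle between blue_blade's own z axis and vertical below 0.1 rad), for 0.2 s.
At the end, for the whole second after the job is handed in: Blue blade let go at rest in the slot: tip within 7 mm of the closed end, 6 mm of its middle, flat (6 mm, 0.1 rad) and in line (0.12 rad); lever within 0.15 rad of closed and still; yellow blade, bottle, jar and both housings within 25 mm of their starts (all of step 2 and value of joint lever below 0.15 rad and linear speed of blue_blade below 0.01 m/s and velocity of joint lever below 0.05 rad/s and distance of each of yellow_blade, housing_a, housing_b, bottle, jar from where it was at the start of the episode below 0.025 m); the robot touches nothing.
It fails at once if the yellow-handled blade is shifted by more than 25 mm (distance of yellow_blade from where it was at the start of the episode above 0.025 m).
It fails at once if a black housing is shifted by more than 25 mm (distance of housing_a from where it was at the start of the episode above 0.025 m).
It fails at once if a black housing is shifted by more than 25 mm (distance of housing_b from where it was at the start of the episode above 0.025 m).
It fails at once if the bottle is shifted by more than 25 mm (distance of bottle from where it was at the start of the episode above 0.025 m).
It fails at once if the jar is shifted by more than 25 mm (distance of jar from where it was at the start of the episode above 0.025 m).
It also fails if it takes over 72 s, if anything falls off the work surface, if the arm or the gripper's body presses on something with over 40 N, if the wrist force passes 120 N, or if a joint passes its speed limit or range.

## Working session

There is one attempt and no reset: what is moved stays moved. The work goes in short steps, Python scripts to look and compute and a tool call to move; the robot and the scene stay as the last step left them, time stands still between calls to the robot, and variables do not carry over. Pictures are saved under pics/ and viewed, at most 10 in all, crops included, and the job is handed in when it is done.

Besides the shell and the picture viewer there is one more tool, called after "Request:" by a JSON object that holds its "api" and its "payload", one argument or row to a line. apply_moves: Moves the arm, as the interface text tells. Scaled input: -1 to 1 covers 0.05 m each way for a shift and 6 degrees each way for a turn. Its arguments: {"type":"object","properties":{"fingers":{"type":"array","items":{"type":"number"}},"travel":{"type":"array","items":{"type":"array","items":{"type":"number"}}},"rotation":{"type":"array","items":{"type":"array","items":{"type":"number"}}},"newtons":{"type":"number"}},"required":["fingers","travel","rotation"]}

```bash
mkdir -p pics; cat > h.py <<'E'
from workcell import *
import numpy as np, cv2
from scipy.spatial.transform import Rotation as R
def ray(c,px):
    E=np.array(c["extrinsics"]);Rm=E[:3,:3];t=E[:3,3]
    d=Rm.T@np.array([(px[0]-c["cx"])/c["fx"],(px[1]-c["cy"])/c["fy"],1]);o=-Rm.T@t
    return o,d
def at(c,px,z):
    o,d=ray(c,px);return o+d*(z-o[2])/d[2]
def proj(c,p):
    E=np.array(c["extrinsics"]);q=E[:3,:3]@np.array(p)+E[:3,3]
    return np.array([c["fx"]*q[0]/q[2]+c["cx"],c["fy"]*q[1]/q[2]+c["cy"]])
def save(c,n): cv2.imwrite("pics/"+n,cv2.cvtColor(c["image"],cv2.COLOR_RGB2BGR))
E
python3 - <<'E'
from h import *
s=read_state();print(s["time"],s["tool_pos"],s["tcp_rot"],s["width"])
Z=dict(slot_end=.02,slot_mouth=.02,lever_pivot=.02,lever_grip=.08,blue_blade=0,blue_blade_tip=0,blue_blade_grip=.026,yellow_blade=0,fixture=0,bottle=0,jar=0,housing_a=0)
for n in["top","scene"]:
    c=read_camera(n);save(c,n+"1.png");print(n,c["fx"],ray(c,(280,210)))
    for k,z in Z.items():
        for r in tip_of(n,k)[:3]:print(k,round(r["p"],2),np.round(r["location"],1),np.round(at(c,r["location"],z),3))
E
```

```text
0.0 [ 0.23106974 -0.63342798  0.22992418] [-3.09146817e+00 -5.46166768e-01  5.21748816e-04] 1.0002011368212604
top 525.4045093064544 (array([ 0.25038548, -0.02272317,  1.76275555]), array([ 0.10421067,  0.01791236, -0.99441636]))
slot_end 0.77 [170.6 297.1] [0.141 0.364 0.02 ]
slot_end 0.68 [217.  201.1] [0.46 0.22 0.02]
slot_mouth 0.95 [238. 198.] [0.472 0.15  0.02 ]
slot_mouth 0.68 [186.  292.9] [0.155 0.314 0.02 ]
lever_pivot 0.96 [195.4 284.2] [0.184 0.284 0.02 ]
lever_pivot 0.65 [240.6 181.5] [0.528 0.142 0.02 ]
lever_grip 0.56 [200.5 257. ] [0.272 0.259 0.08 ]
lever_grip 0.44 [239.4 153. ] [0.612 0.143 0.08 ]
blue_blade 0.96 [397.9 202.7] [ 0.465 -0.388  0.   ]
blue_blade 0.6 [418.  160.2] [ 0.611 -0.457  0.   ]
blue_blade_tip 0.73 [380.4 193.3] [ 0.496 -0.329  0.   ]
blue_blade_grip 0.86 [417.8 210.3] [ 0.437 -0.448  0.026]
blue_blade_grip 0.68 [217.5 199.7] [0.464 0.218 0.026]
yellow_blade 0.96 [330.3 203.7] [ 0.459 -0.16   0.   ]
fixture 0.85 [182.7 296.1] [0.143 0.328 0.   ]
fixture 0.65 [229.  196.3] [0.48  0.183 0.   ]
bottle 0.54 [323.3 134.6] [ 0.697 -0.135  0.   ]
hous
[... 464 characters left out ...]
r_pivot 0.66 [367.  176.5] [0.198 0.285 0.02 ]
lever_pivot 0.65 [317.  249.9] [0.529 0.135 0.02 ]
lever_grip 0.61 [322.7 258.9] [0.604 0.148 0.08 ]
lever_grip 0.57 [363.  176.1] [0.27 0.26 0.08]
lever_grip 0.32 [160.7 267.7] [ 0.682 -0.247  0.08 ]
blue_blade 0.72 [143.3 215.9] [ 0.447 -0.401  0.   ]
blue_blade_grip 0.78 [135.1 203.2] [ 0.421 -0.43   0.026]
yellow_blade 0.66 [214.2 223.4] [ 0.45  -0.176  0.   ]
fixture 0.94 [379.9 171.3] [0.14  0.334 0.   ]
fixture 0.91 [327.6 237.1] [0.462 0.164 0.   ]
bottle 0.69 [213.3 296.7] [ 0.699 -0.119  0.   ]
jar 0.77 [364.7 216.6] [0.365 0.274 0.   ]
housing_a 0.77 [161.4 265.6] [ 0.621 -0.283  0.   ]
housing_a 0.61 [274.7 312. ] [0.721 0.042 0.   ]
```

```bash
python3 - <<'E'
import cv2
a=cv2.imread("pics/top1.png");b=a[110:320,140:440]
cv2.imwrite("pics/top1b.png",cv2.resize(b,None,fx=2.66,fy=2.66,interpolation=cv2.INTER_CUBIC))
E
```

```text
(no output)
```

View pics/top1b.png

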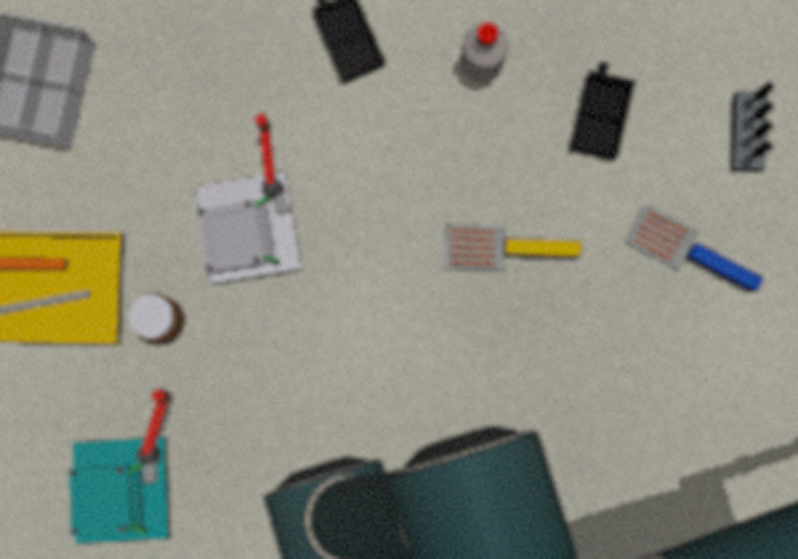

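View pics/scene1.png

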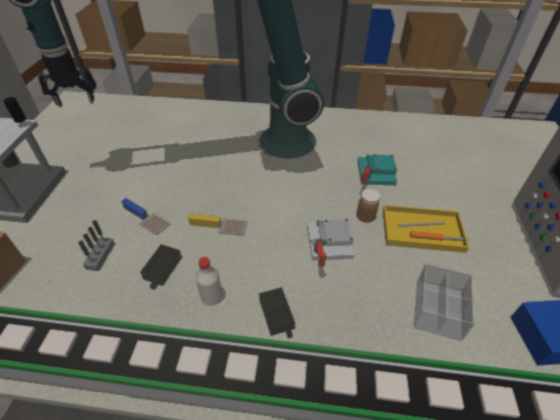

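The top view shows two look-alike fixtures. The aluminium one with the red lever is at crop (250,230), around full-image (234,196). The turquoise one at crop (120,490) is excluded. The blue-handled blade is at crop (690,250) and the yellow one at (510,247). This crop settles which is which, and the lever arm points to world +x, so it is nearly closed. I'll move the wrist camera above the aluminium fixture.

Request:
{"api": "apply_moves", "payload": {
  "fingers": [1,1,1,1,1,1,1,1,1,1,1,1],
  "travel": [
    [0.58,-0.72,-0.2],
    [0.58,-0.72,-0.2],
    [0.58,-0.72,-0.2],
    [0.58,-0.72,-0.2],
    [0.58,-0.72,-0.2],
    [0.58,-0.72,-0.2],
    [0.58,-0.72,-0.2],
    [0.58,-0.72,-0.2],
    [0.58,-0.72,-0.2],
    [0.58,-0.72,-0.2],
    [0.58,-0.72,-0.2],
    [0.58,-0.72,-0.2]
  ],
  "rotation": [
    [0,0,0],
    [0,0,0],
    [0,0,0],
    [0,0,0],
    [0,0,0],
    [0,0,0],
    [0,0,0],
    [0,0,0],
    [0,0,0],
    [0,0,0],
    [0,0,0],
    [0,0,0]
  ]
}}

```text
time: 2.5
tool_pos: [0.4103, -0.1072, 0.3521]
tcp_rot: [3.093, 0.546, 0.002]
wrist_force: [0.1, 0.3, 0.1]
width: 1.001
grip_force: 0.0
```

Request:
{"api": "apply_moves", "payload": {
  "fingers": [1,1,1,1,1,1,1],
  "travel": [
    [0.5,-0.72,0],
    [0.5,-0.72,0],
    [0.5,-0.72,0],
    [0,0,0],
    [0,0,0],
    [0,0,0],
    [0,0,0]
  ],
  "rotation": [
    [0,0,0],
    [0,0,0],
    [0,0,0],
    [0,0,1],
    [0,0,1],
    [0,0,1],
    [0,0,0.4]
  ]
}}

```text
time: 3.2
tool_pos: [0.4436, 0.0185, 0.3514]
tcp_rot: [3.142, -0.013, 0.0]
wrist_force: [0.3, -0.4, 0.5]
width: 1.002
grip_force: 0.0
```

```bash
python3 - <<'E'
from h import *
s=read_state();print(s["time"],s["q"],s["tool_pos"],R.from_rotvec(s["tcp_rot"]).as_matrix().round(3))
Z=dict(slot_end=.02,slot_mouth=.02,lever_pivot=.02,lever_grip=.08,fixture=0)
c=read_camera("wrist");save(c,"w1.png");print(ray(c,(280,210)))
for k,z in Z.items():
  for r in tip_of("wrist",k)[:3]:print(k,round(r["p"],2),np.round(r["location"],1),np.round(at(c,r["location"],z),4))
E
```

```text
3.2 [-1.44029020e-02 -2.38161929e-01  1.89536187e+00 -2.73656005e-05
  1.48414072e+00  1.56487555e+00] [0.4435777  0.01850385 0.35139226] [[ 1.    -0.008  0.   ]
 [-0.008 -1.    -0.   ]
 [ 0.     0.    -1.   ]]
(array([0.5127763 , 0.01817807, 0.49344237]), array([-0.26003853,  0.00310385, -0.96567047]))
slot_end 0.79 [149.3 162.6] [0.4621 0.2194 0.02  ]
slot_end 0.49 [177.9  51.1] [0.6161 0.1603 0.02  ]
slot_mouth 0.96 [188.9 156.7] [0.4706 0.1579 0.02  ]
lever_pivot 0.86 [127.9 314.7] [0.1957 0.2904 0.02  ]
lever_pivot 0.65 [198.6 118.2] [0.5265 0.1386 0.02  ]
lever_grip 0.76 [119.3 296.3] [0.2679 0.2643 0.08  ]
lever_grip 0.64 [177.1  52.1] [0.6019 0.1433 0.08  ]
fixture 0.56 [177.9 157.3] [0.468  0.1814 0.    ]
```

View pics/w1.png

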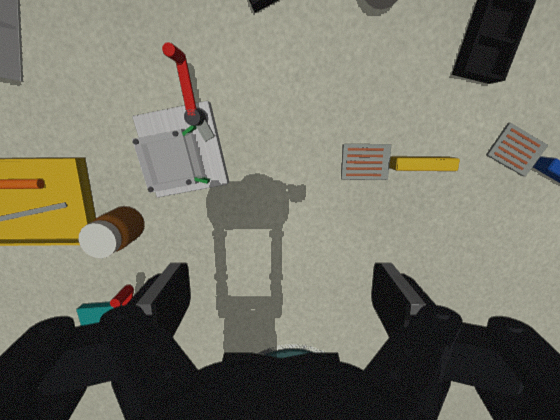

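The wrist view shows the fixture's pivot at (194,117) and the post top at (170,48). The pivot-to-grip distance comes out at 75.7 mm, which matches, and the lever is at about 0.27 rad. I'll straddle the post.

Request:
{"api": "apply_moves", "payload": {
  "fingers": [0.7,0.7,0.7,0.7,0.7,0.7,0.7,0.7,0.7,0.7,0.7],
  "travel": [
    [0.8,-0.62,0],
    [0.8,-0.62,0],
    [0.8,-0.62,0],
    [0.76,-0.62,0],
    [0,0,0.96],
    [0,0,0.96],
    [0,0,0.96],
    [0,0,0.96],
    [0,0,0.96],
    [0,0,0.96],
    [0,0,0]
  ],
  "rotation": [
    [0,0,0],
    [0,0,0],
    [0,0,0],
    [0,0,-0.6],
    [0,0,0],
    [0,0,0],
    [0,0,0],
    [0,0,0],
    [0,0,0],
    [0,0,0],
    [0,0,0]
  ]
}}

```text
time: 4.6
tool_pos: [0.5939, 0.1386, 0.055]
tcp_rot: [3.138, 0.089, -0.025]
wrist_force: [-2.2, -0.1, -1.4]
width: 0.703
grip_force: 0.0
```

```bash
python3 - <<'E'
from h import *
s=read_state();print(s["time"],s["tool_pos"],s["tcp_rot"],s["wrist_force"],s["width"])
c=read_camera("wrist");save(c,"w2.png")
for k,z in dict(lever_grip=.08,lever_pivot=.02).items():
  for r in tip_of("wrist",k)[:2]:print(k,r["p"],r["location"],at(c,r["location"],z))
E
```

```text
4.6 [0.5939039  0.13855716 0.05499793] [ 3.13767662  0.08915152 -0.02496304] [-2.18416967 -0.1400707  -1.37017563] 0.7032004341433447
lever_grip 0.76 [262.5, 275.6] [0.60304159 0.14682899 0.08      ]
lever_pivot 0.55 [274.3, 331.7] [0.52906713 0.13905436 0.02      ]
```

View pics/w2.png

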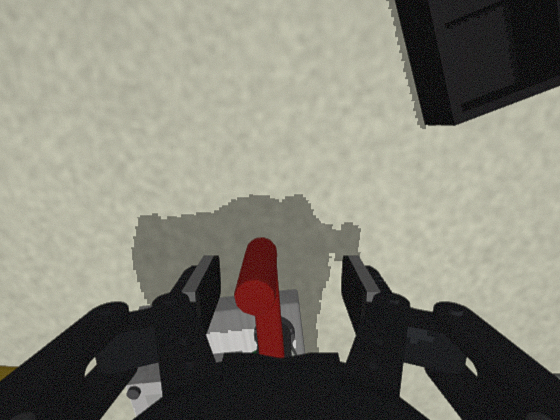

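The post (red cylinder, about (255,270)) stands between the open fingers, slightly left of centre. I'll recentre and close to a loose cage.

Request:
{"api": "apply_moves", "payload": {
  "fingers": [0.7,0.7,0.5,0.35,0.25,0.22,0.22,0.22],
  "travel": [
    [0,0,0],
    [0.1,-0.1,-0.05],
    [0,0,0],
    [0,0,0],
    [0,0,0],
    [0,0,0],
    [0,0,0],
    [0,0,0]
  ],
  "rotation": [
    [0,0,0],
    [0,0,0],
    [0,0,0],
    [0,0,0],
    [0,0,0],
    [0,0,0],
    [0,0,0],
    [0,0,0]
  ],
  "newtons": 20
}}

```text
time: 5.55
tool_pos: [0.6056, 0.1454, 0.0657]
tcp_rot: [-3.14, -0.089, 0.0]
wrist_force: [-0.5, 1.1, 0.5]
width: 0.221
grip_force: 0.4
```

```bash
python3 - <<'E'
from h import *
s=read_state();print(s["time"],s["tool_pos"],s["tcp_rot"],s["wrist_force"],s["width"],s["grip_force"])
c=read_camera("wrist")
for k,z in dict(lever_grip=.08,lever_pivot=.02).items():
  for r in tip_of("wrist",k)[:2]:print(k,r["p"],r["location"],at(c,r["location"],z))
E
```

```text
5.55 [0.60561741 0.14539146 0.0657184 ] [-3.14021779e+00 -8.88534775e-02  1.51966909e-04] [-0.51968764  1.05162151  0.50886829] 0.22063517595489035 0.42668838053941727
lever_grip 0.65 [281.9, 287.4] [0.60321069 0.14470648 0.08      ]
lever_pivot 0.56 [282.4, 339.7] [0.52768927 0.13964772 0.02      ]
```

Request:
{"api": "apply_moves", "payload": {
  "fingers": [0.22,0.22,0.22,0.22,0.22,0.22,0.22,0.22,0.22],
  "travel": [
    [-0.008,-0.16,0],
    [-0.008,-0.16,0],
    [-0.008,-0.16,0],
    [-0.008,-0.16,0],
    [-0.008,-0.16,0],
    [-0.008,-0.16,0],
    [-0.008,-0.16,0],
    [-0.008,-0.16,0],
    [0,0,0]
  ],
  "rotation": [
    [0,0,-1],
    [0,0,-1],
    [0,0,-1],
    [0,0,-1],
    [0,0,-1],
    [0,0,-1],
    [0,0,-1],
    [0,0,-1],
    [0,0,0]
  ]
}}

```text
time: 6.6
tool_pos: [0.5764, 0.2009, 0.0654]
tcp_rot: [-2.832, -1.36, 0.002]
wrist_force: [1.0, 0.1, 0.4]
width: 0.219
grip_force: 0.0
```

Request:
{"api": "apply_moves", "payload": {
  "fingers": [0.22,0.22,0.22,0.22,0.22,0.22,0.22,0.22,0.22,0.22],
  "travel": [
    [-0.008,-0.16,0],
    [-0.008,-0.16,0],
    [-0.008,-0.16,0],
    [-0.008,-0.16,0],
    [-0.008,-0.16,0],
    [-0.008,-0.16,0],
    [-0.008,-0.16,0],
    [-0.008,-0.16,0],
    [0,0,0],
    [0,0,0]
  ],
  "rotation": [
    [0,0,-1],
    [0,0,-1],
    [0,0,-1],
    [0,0,-1],
    [0,0,-1],
    [0,0,-1],
    [0,0,-1],
    [0,0,-1],
    [0,0,0],
    [0,0,0]
  ]
}}

```text
time: 7.6
tool_pos: [0.5173, 0.2165, 0.0658]
tcp_rot: [2.04, 2.389, -0.0]
wrist_force: [0.4, -0.4, 0.1]
width: 0.221
grip_force: 0.0
```

```bash
python3 - <<'E'
from h import *
s=read_state();print(s["time"],s["tool_pos"],R.from_rotvec(s["tcp_rot"]).as_matrix().round(3)[:,0],s["wrist_force"],s["width"],s["grip_force"])
p=np.array([.5275,.1392]);d=s["tool_pos"][:2]-p;print(np.hypot(*d),np.degrees(np.arctan2(d[1],d[0])))
E
```

```text
7.6 [0.51733847 0.21648101 0.06579906] [-0.157  0.988 -0.   ] [ 0.39645614 -0.42800457  0.14030697] 0.22145060045698256 0.0
0.07794621174138058 97.49074118461607
```

Request:
{"api": "apply_moves", "payload": {
  "fingers": [0.3,0.4,0.4,0.4,0.4,0.4,0.4,0.4,0.4],
  "travel": [
    [0,0,0],
    [0,0,-0.6],
    [0,0,-0.9],
    [0,0,-0.9],
    [0,0,-0.9],
    [0.35,-0.5,-0.5],
    [0.35,-0.5,0],
    [0,0,0],
    [0,0,0]
  ],
  "rotation": [
    [0,0,0],
    [0,0,0],
    [0,0,0],
    [0,0,0],
    [0,0,0],
    [0,0,0],
    [0,0,0],
    [0,0,0],
    [0,0,0]
  ]
}}

```text
time: 8.5
tool_pos: [0.4622, 0.2433, 0.2559]
tcp_rot: [2.035, 2.393, 0.0]
wrist_force: [0.3, 0.6, 0.9]
width: 0.4
grip_force: 0.0
```

```bash
python3 - <<'E'
from h import *
s=read_state();print(s["time"],s["tool_pos"],s["tcp_rot"])
Z=dict(slot_end=.02,slot_mouth=.02,lever_pivot=.02,lever_grip=.08,fixture=0)
c=read_camera("wrist");save(c,"w3.png");np.save("w3.npy",c,allow_pickle=True)
for k,z in Z.items():
  for r in tip_of("wrist",k)[:2]:print(k,round(r["p"],2),np.round(r["location"],1),np.round(at(c,r["location"],z),4))
E
```

```text
8.5 [0.46215807 0.24331964 0.25586116] [2.03490965e+00 2.39263880e+00 3.71586000e-04]
slot_end 0.88 [ 4.4 29. ] [0.1367 0.3646 0.02  ]
slot_end 0.79 [273.3 204.4] [0.4577 0.2166 0.02  ]
slot_mouth 0.85 [274.4 250. ] [0.4688 0.1552 0.02  ]
slot_mouth 0.72 [10.8 86. ] [0.1392 0.3063 0.02  ]
lever_pivot 0.79 [315.7 267.4] [0.5277 0.1393 0.02  ]
lever_pivot 0.69 [ 60.8 116. ] [0.1947 0.2821 0.02  ]
lever_grip 0.87 [ 90.6 145.3] [0.2644 0.2628 0.08  ]
lever_grip 0.85 [331.6 229.5] [0.524  0.2139 0.08  ]
fixture 0.68 [22.3 70.5] [0.1375 0.3258 0.    ]
fixture 0.64 [277.2 227.6] [0.4683 0.1801 0.    ]
```

View pics/w3.png

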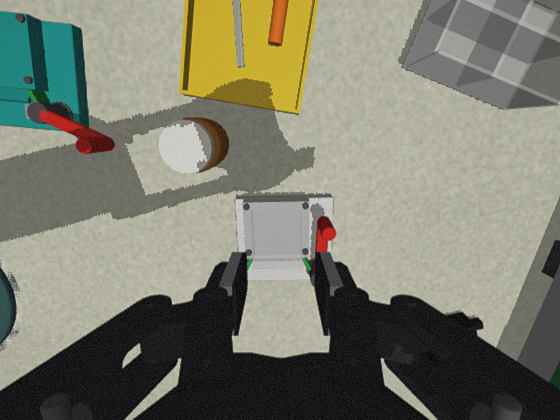

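The wrist view shows the lever open, with its post at (327,232), and the slot clear. I'll fit the fixture pose from the points and check it as an overlay.

```bash
cat >> h.py <<'E'
def T2(p,q):  # fixture (x,y,yaw) , local xyz -> world
    c,s=np.cos(p[2]),np.sin(p[2]);return np.array([p[0]+c*q[0]-s*q[1],p[1]+s*q[0]+c*q[1],q[2]])
E
python3 - <<'E'
from h import *
from scipy.optimize import least_squares
obs=[((.038,0,.02),(.4577,.2166)),((-.025,0,.02),(.4688,.1552)),((-.049,-.052,.02),(.5277,.1393)),
((.038,0,.02),(.4621,.2194)),((-.025,0,.02),(.4706,.1579)),((-.049,-.052,.02),(.5275,.1392))]
f=lambda p:np.concatenate([T2(p,a)[:2]-b for a,b in obs])
r=least_squares(f,[.465,.18,1.72]);p=r.x;print(p,np.degrees(p[2]),(r.fun*1e3).round(1));np.save("fix.npy",p)
c=np.load("w3.npy",allow_pickle=True).item();im=c["image"][180:300,220:350]
k=6;im=cv2.resize(cv2.cvtColor(im,cv2.COLOR_RGB2BGR),None,fx=k,fy=k,interpolation=cv2.INTER_CUBIC)
def L(pts,col):
    q=[((proj(c,T2(p,a))-[220,180]+.5)*k).astype(int) for a in pts]
    cv2.polylines(im,[np.array(q)],True,col,1)
L([(-.068,-.073,.02),(.048,-.073,.02),(.048,.053,.02),(-.068,.053,.02)],(0,0,255))
L([(-.025,-.0305,.02),(.038,-.0305,.02),(.038,.0305,.02),(-.025,.0305,.02)],(255,0,0))
cv2.imwrite("pics/ov.png",im)
E
```

```text
[0.46668416 0.18029847 1.73360207] 99.32808183688684 [ 2.8  1.2  1.9  0.4 -1.8  1.1 -1.6 -1.6  0.1 -2.3 -1.6  1.2]
```

View pics/ov.png

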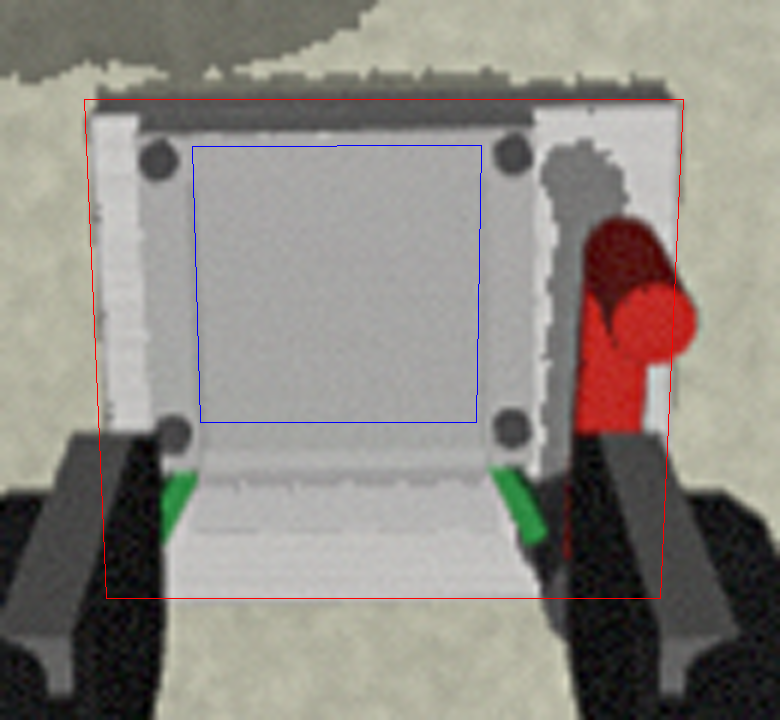

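The overlay is centred laterally to within 0.5 mm. The real edges are rotated about +0.8° and sit about 1 mm further back, so I'll correct the fit by that. Next is the blue blade.

Request:
{"api": "apply_moves", "payload": {
  "fingers": [0.6,0.6,0.6,0.6,0.6,0.6,0.6,0.6,0.6,0.6,0.6,0.6],
  "travel": [
    [-0.97,-0.11,-0.2],
    [-0.97,-0.11,-0.2],
    [-0.97,-0.11,0],
    [-0.97,-0.11,0],
    [-0.97,-0.11,0],
    [-0.97,-0.11,0],
    [-0.97,-0.11,0],
    [-0.97,-0.11,0],
    [-0.97,-0.11,0],
    [-0.97,-0.11,0],
    [-0.97,-0.11,0],
    [-0.97,-0.11,0]
  ],
  "rotation": [
    [0,0,0],
    [0,0,0],
    [0,0,0],
    [0,0,0],
    [0,0,0],
    [0,0,0],
    [0,0,0],
    [0,0,0],
    [0,0,0],
    [0,0,0],
    [0,0,0],
    [0,0,0]
  ]
}}

```text
time: 10.0
tool_pos: [0.4901, -0.3444, 0.2753]
tcp_rot: [-2.036, -2.392, -0.0]
wrist_force: [1.3, 0.1, 0.7]
width: 0.601
grip_force: 0.0
```

Request:
{"api": "apply_moves", "payload": {
  "fingers": [0.6,0.6,0.6,0.6,0.6,0.6,0.6,0.6],
  "travel": [
    [0,0,0],
    [0,0,0],
    [0,0,0],
    [0,0,0],
    [0,0,0],
    [0,0,0],
    [0,0,0],
    [0,0,0]
  ],
  "rotation": [
    [0,0,1],
    [0,0,1],
    [0,0,1],
    [0,0,1],
    [0,0,1],
    [0,0,0.8],
    [0,0,0],
    [0,0,0]
  ]
}}

```text
time: 10.8
tool_pos: [0.4904, -0.3421, 0.2754]
tcp_rot: [-2.656, -1.677, 0.0]
wrist_force: [-0.1, -0.2, -0.1]
width: 0.601
grip_force: 0.0
```

```bash
cat > blade.py <<'E'
from h import *
s=read_state();print(s["time"],s["tool_pos"].round(4),R.from_rotvec(s["tcp_rot"]).as_matrix().round(3)[:,0])
c=read_camera("wrist");save(c,"w4.png");np.save("w4.npy",c,allow_pickle=True)
for k,z in dict(blue_blade=0,blue_blade_tip=0,blue_blade_grip=.026).items():
  for r in tip_of("wrist",k)[:2]:print(k,round(r["p"],2),np.round(r["location"],1),np.round(at(c,r["location"],z),4))
h=cv2.cvtColor(c["image"],cv2.COLOR_RGB2HSV)
m=cv2.inRange(h,(105,130,50),(130,255,255))
n,l,st,ce=cv2.connectedComponentsWithStats(m)
i=1+np.argmax(st[1:,4]);q=np.argwhere(l==i)[:,::-1].astype(float)
w=np.array([at(c,a,.034)[:2] for a in q]).astype(np.float32)
print(st[i],cv2.minAreaRect(w))
E
python3 blade.py
python3 - <<'E'
from h import *
p=np.load("fix.npy");C=T2(p,(-.01,-.01,0));y=np.radians(100.1)
q=np.array([0,0,y]);o=C-T2(q,(-.01,-.01,0))+T2(q,(-.0005,-.0004,0));q[:2]=o[:2];print(q);np.save("fix.npy",q)
for a in[(.038,0,.02),(-.025,0,.02),(-.092,0,.046),(-.217,0,.1)]:print(a,T2(q,a).round(4))
E
```

```text
10.8 [ 0.4904 -0.3421  0.2754] [0.43  0.903 0.   ]
blue_blade 0.86 [272.4 219.6] [ 0.4553 -0.3892  0.    ]
blue_blade_tip 0.82 [274.9 164.9] [ 0.4921 -0.321   0.    ]
blue_blade_grip 0.7 [268.  259.3] [ 0.4288 -0.4315  0.026 ]
[265 219  15  69 932] ((0.43829935789108276, -0.4235563576221466), (0.09956969320774078, 0.01855180785059929), 62.32630157470703)
[0.46705558 0.17972084 1.74707458]
(0.038, 0, 0.02) [0.4604 0.2171 0.02  ]
(-0.025, 0, 0.02) [0.4714 0.1551 0.02  ]
(-0.092, 0, 0.046) [0.4832 0.0891 0.046 ]
(-0.217, 0, 0.1) [ 0.5051 -0.0339  0.1   ]
```

View pics/w4.png

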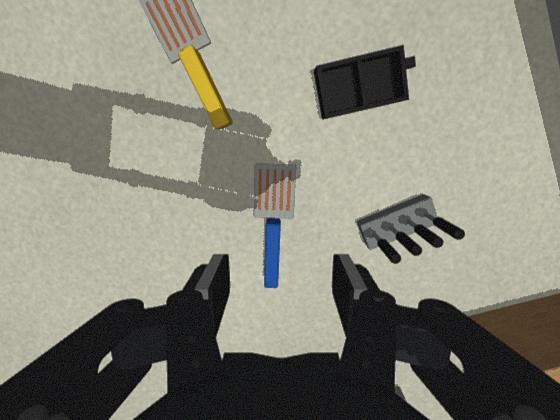

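The blue blade is directly below: handle at (271,253), plate at (275,190), tip at (275,165). The handle-outline fit and the network agree within about 5 mm on a grip at (0.434, -0.431) and a yaw of 62.3°.

Request:
{"api": "apply_moves", "payload": {
  "fingers": [0.6,0.6,0.6,0.6,0.6,0.6,0.6,0.6,0.6,0.6,0.6],
  "travel": [
    [-0.7,-0.085,0],
    [-0.7,-0.085,0],
    [-0.7,-0.085,0],
    [0,0,0.9],
    [0,0,0.9],
    [0,0,0.9],
    [0,0,0.9],
    [0,0,0.9],
    [0,0,0.5],
    [0,0,0.3],
    [0,0,0]
  ],
  "rotation": [
    [0,0,0],
    [0,0,0],
    [0,0,0],
    [0,0,0.37],
    [0,0,0],
    [0,0,0],
    [0,0,0],
    [0,0,0],
    [0,0,0],
    [0,0,0],
    [0,0,0]
  ]
}}

```text
time: 12.1
tool_pos: [0.4324, -0.4296, 0.0084]
tcp_rot: [-2.686, -1.621, 0.001]
wrist_force: [-0.5, -1.0, -0.0]
width: 0.6
grip_force: 0.0
```

Request:
{"api": "apply_moves", "payload": {
  "fingers": [0.6,0.4,0.2,0.15,0.15,0.1,0.1,0.1],
  "travel": [
    [0,0,0],
    [0,0,0],
    [0,0,0],
    [0,0,0],
    [0,0,0],
    [0,0,0],
    [0,0,0],
    [0,0,0]
  ],
  "rotation": [
    [0,0,0],
    [0,0,0],
    [0,0,0],
    [0,0,0],
    [0,0,0],
    [0,0,0],
    [0,0,0],
    [0,0,0]
  ],
  "newtons": 50
}}

```text
time: 12.9
tool_pos: [0.435, -0.4325, 0.0131]
tcp_rot: [2.686, 1.621, 0.001]
wrist_force: [-0.7, 0.8, 6.9]
width: 0.223
grip_force: 50.1
```

```bash
python3 blade.py; python3 -c "
from h import *
s=read_state();print(s['tool_pos'],s['wrist_force'],s['width'],s['grip_force'])"
```

```text
12.9 [ 0.435  -0.4325  0.0131] [ 0.466  0.885 -0.001]
blue_blade 0.9 [277.  182.3] [ 0.4532 -0.3946  0.    ]
blue_blade_grip 0.95 [280.9 285.8] [ 0.4342 -0.4348  0.026 ]
[ 257  164   47  195 8370] ((0.4395909607410431, -0.4240686893463135), (0.09146226942539215, 0.019359610974788666), 62.43192672729492)
[ 0.43497256 -0.43243835  0.01313413] [0.31715522 0.22064672 6.76835916] 0.22251668871147987 50.10114669799805
```

Gripped: opening 0.223 is 19 mm, against a 20 mm handle. I'll lift, carry it to just before the mouth and align.

Request:
{"api": "apply_moves", "payload": {
  "fingers": [0.1,0.1,0.1,0.1,0.1,0.1,0.1,0.1,0.1],
  "travel": [
    [0,0,-0.4],
    [0,0,-0.8],
    [0,0,-0.9],
    [0,0,-0.9],
    [0.6,-0.2,0],
    [0.8,-0.28,0],
    [0.85,-0.3,0],
    [0.85,-0.3,0],
    [0.85,-0.3,0]
  ],
  "rotation": [
    [0,0,0],
    [0,0,0],
    [0,0,0],
    [0,0,0],
    [0,0,0],
    [0,0,0],
    [0,0,0],
    [0,0,0],
    [0,0,0]
  ]
}}

```text
time: 14.0
tool_pos: [0.4642, -0.2223, 0.1606]
tcp_rot: [-2.69, -1.622, 0.0]
wrist_force: [0.1, 0.7, -2.9]
width: 0.222
grip_force: 49.4
```

Request:
{"api": "apply_moves", "payload": {
  "fingers": [0.1,0.1,0.1,0.1,0.1,0.1,0.1,0.1,0.1,0.1,0.1,0.1],
  "travel": [
    [0.85,-0.3,0],
    [0.85,-0.3,0],
    [0.85,-0.3,0],
    [0.85,-0.3,0],
    [0.85,-0.3,0],
    [0,0,0],
    [0,0,0],
    [0,0,0],
    [0,0,0],
    [0,0,0],
    [0,0,0],
    [0,0,0]
  ],
  "rotation": [
    [0,0,0],
    [0,0,0],
    [0,0,0],
    [0,0,0],
    [0,0,0],
    [0,0,-0.9],
    [0,0,-0.9],
    [0,0,-0.9],
    [0,0,-0.9],
    [0,0,-0.9],
    [0,0,-0.9],
    [0,0,-0.9]
  ]
}}

```text
time: 15.2
tool_pos: [0.4968, -0.0011, 0.1605]
tcp_rot: [-2.014, -2.411, 0.001]
wrist_force: [-0.1, 0.5, -2.1]
width: 0.222
grip_force: 49.4
```

Request:
{"api": "apply_moves", "payload": {
  "fingers": [0.1,0.1],
  "travel": [
    [0,0,0],
    [0,0,0]
  ],
  "rotation": [
    [0,0,0],
    [0,0,0]
  ]
}}

```text
time: 15.4
tool_pos: [0.4971, -0.0011, 0.1607]
tcp_rot: [-2.021, -2.405, 0.0]
wrist_force: [-1.3, 0.4, -2.4]
width: 0.22
grip_force: 49.5
```

```bash
cat > inhand.py <<'E'
from h import *
s=read_state();M=R.from_rotvec(s["tcp_rot"]).as_matrix();P=s["tool_pos"];zu=P[2]-.0131
print(s["time"],P.round(4),M[:,0].round(4),M[2].round(3),s["wrist_force"].round(1),s["width"],s["grip_force"])
f=np.load("fix.npy");u=np.array([np.cos(f[2]),np.sin(f[2])])
d=P[:2]-f[:2];print("TCP in fixture",d@u,d@[-u[1],u[0]],"yaw err",np.degrees(np.arctan2(M[1,0],M[0,0]))-np.degrees(f[2]))
c=read_camera("wrist");save(c,"w5.png");np.save("w5.npy",c,allow_pickle=True)
for k,z in dict(blue_blade_tip=zu,blue_blade=zu,blue_blade_grip=zu+.026,slot_mouth=.02,slot_end=.02,lever_pivot=.02,lever_grip=.08).items():
  for r in tip_of("wrist",k)[:2]:
    w=at(c,r["location"],z);e=w[:2]-f[:2];print(k,round(r["p"],2),np.round(r["location"],1),"fix",(e@u).round(4),(e@[-u[1],u[0]]).round(4),"tool",(M.T@(w-P)).round(4))
E
python3 inhand.py
```

```text
15.4 [ 0.4971 -0.0011  0.1607] [-0.1719  0.9851 -0.    ] [-0. -0. -1.] [-1.3  0.4 -2.4] 0.22033294994998032 49.45518136024475
TCP in fixture -0.18332364815136773 0.0021834286503373997 yaw err -0.20217749295649412
blue_blade 0.68 [278.9 182. ] fix -0.1413 0.0025 tool [ 0.042  -0.0005  0.0131]
blue_blade_grip 0.76 [280.6 285.9] fix -0.186 0.0018 tool [-0.0027  0.0004 -0.0129]
slot_mouth 0.69 [432.8 332.6] fix -0.3277 -0.1615 tool [-0.1438  0.1642  0.1406]
slot_end 0.35 [512.4 188.2] fix -0.1701 -0.2151 tool [0.014  0.2173 0.1406]
lever_pivot 0.87 [347.1  45.6] fix -0.0495 -0.0537 tool [0.134  0.0555 0.1406]
```

View pics/w5.png

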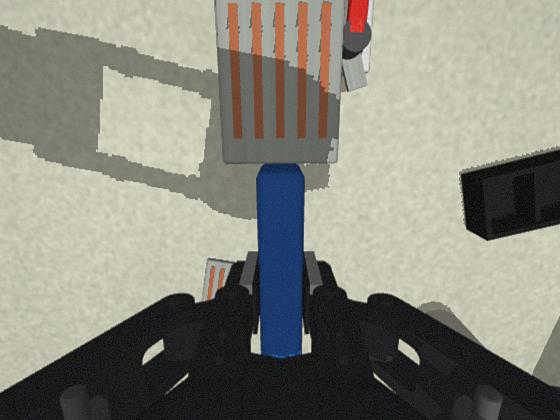

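The blade is straight in the gripper, with its plate centred at column 280 and its tip about 127 mm ahead of the TCP. I'll correct 2 mm sideways and lower to 2 mm above the sill.

Request:
{"api": "apply_moves", "payload": {
  "fingers": [0.1,0.1,0.1,0.1,0.1,0.1,0.1],
  "travel": [
    [0,0.044,0],
    [0,0,0.8],
    [0,0,0.8],
    [0,0,0.8],
    [0,0,0.06],
    [0,0,0.05],
    [0,0,0]
  ],
  "rotation": [
    [0,0,-0.03],
    [0,0,0],
    [0,0,0],
    [0,0,0],
    [0,0,0],
    [0,0,0],
    [0,0,0]
  ]
}}

```text
time: 16.5
tool_pos: [0.5012, -0.0009, 0.0369]
tcp_rot: [2.014, 2.409, 0.002]
wrist_force: [0.1, 0.4, -2.3]
width: 0.222
grip_force: 49.9
```

```bash
python3 inhand.py
```

```text
16.5 [ 0.5012 -0.0009  0.0369] [-1.773e-01  9.842e-01 -6.000e-04] [-0.001  0.002 -1.   ] [ 0.1  0.4 -2.3] 0.2216877156719891 49.915589690208435
TCP in fixture -0.18375980726928476 -0.0019180370483258685 yaw err 0.11271201983046808
blue_blade 0.76 [279.2 182.7] fix -0.1422 -0.0015 tool [ 0.0416 -0.0003  0.0131]
blue_blade_grip 0.57 [282.8 284.8] fix -0.1859 -0.0033 tool [-0.0021  0.0015 -0.0129]
```

View pics/w5.png

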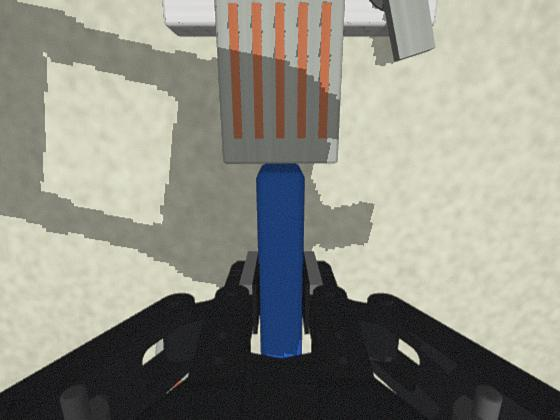

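The sill corners at columns 165 and 436 put the slot's centreline at column 279, and the blade's centre is at 279, so they line up. I'll lower 2 mm and slide in.

Request:
{"api": "apply_moves", "payload": {
  "fingers": [0.1,0.1,0.1,0.1,0.1,0.1,0.1,0.1,0.1,0.1],
  "travel": [
    [0,0,0.04],
    [0,0,0],
    [0.2,0,0],
    [0.2,0,0],
    [0.2,0,0],
    [0.2,0,0],
    [0.2,0,0],
    [0.2,0,0],
    [0,0,0],
    [0,0,0]
  ],
  "rotation": [
    [0,0,0],
    [0,0,0],
    [0,0,0],
    [0,0,0],
    [0,0,0],
    [0,0,0],
    [0,0,0],
    [0,0,0],
    [0,0,0],
    [0,0,0]
  ]
}}

```text
time: 17.9
tool_pos: [0.4888, 0.0586, 0.0333]
tcp_rot: [2.014, 2.411, -0.0]
wrist_force: [-0.0, -0.5, -2.1]
width: 0.223
grip_force: 49.9
```

```bash
python3 inhand.py
```

```text
17.9 [0.4888 0.0586 0.0333] [-1.782e-01  9.840e-01 -2.000e-04] [-0. -0. -1.] [-0.  -0.5 -2.1] 0.2226173117048134 49.930402636528015
TCP in fixture -0.12301984079454435 -0.00021578857338426863 yaw err 0.16335636583465885
blue_blade 0.61 [278.5 182.8] fix -0.0815 0.0006 tool [ 0.0416 -0.0007  0.0131]
blue_blade_grip 0.9 [281.4 283.4] fix -0.1244 -0.001 tool [-0.0014  0.0008 -0.0129]
slot_mouth 0.96 [277.5  67. ] fix -0.0272 0.0011 tool [ 0.0958 -0.0011  0.0132]
slot_end 0.62 [387.7 117.3] fix -0.0493 -0.0522 tool [0.0736 0.0522 0.0132]
lever_pivot 0.89 [388.1 119.8] fix -0.0505 -0.0525 tool [0.0724 0.0525 0.0132]
lever_grip 0.42 [389.1 117.3] fix -0.0511 -0.0326 tool [ 0.0718  0.0326 -0.0468]
```

Request:
{"api": "apply_moves", "payload": {
  "fingers": [0.1,0.1,0.1,0.1,0.1,0.1,0.1],
  "travel": [
    [0.15,0,0],
    [0.15,0,0],
    [0.15,0,0],
    [0.06,0,0],
    [0.05,0,0],
    [0,0,0],
    [0,0,0]
  ],
  "rotation": [
    [0,0,0],
    [0,0,0],
    [0,0,0],
    [0,0,0],
    [0,0,0],
    [0,0,0],
    [0,0,0]
  ]
}}

```text
time: 19.0
tool_pos: [0.484, 0.0859, 0.0333]
tcp_rot: [2.015, 2.41, -0.0]
wrist_force: [-0.3, 0.5, -1.9]
width: 0.219
grip_force: 49.9
```

Request:
{"api": "apply_moves", "payload": {
  "fingers": [0.1,0.1,0.1,0.1,0.1],
  "travel": [
    [0.03,0,0],
    [0.03,0,0],
    [0.03,0,0],
    [0,0,0],
    [0,0,0]
  ],
  "rotation": [
    [0,0,0],
    [0,0,0],
    [0,0,0],
    [0,0,0],
    [0,0,0]
  ]
}}

```text
time: 19.5
tool_pos: [0.4837, 0.0883, 0.0334]
tcp_rot: [2.012, 2.409, -0.003]
wrist_force: [1.8, -8.9, -3.0]
width: 0.221
grip_force: 50.0
```

```bash
python3 inhand.py
```

```text
19.5 [0.4837 0.0883 0.0334] [-0.1781  0.984  -0.0034] [-0.003  0.    -1.   ] [ 1.8 -8.9 -3. ] 0.2211016854224126 49.98378932476044
TCP in fixture -0.09296589948458776 -0.00033592967641080454 yaw err 0.16059705437999128
blue_blade 0.69 [278.5 178.1] fix -0.049 0.0005 tool [ 0.044  -0.0007  0.013 ]
blue_blade_grip 0.8 [278.5 287.2] fix -0.0963 0.0002 tool [-0.0034 -0.0006 -0.0129]
blue_blade_grip 0.65 [278.1 182.7] fix -0.0467 0.0005 tool [ 0.0463 -0.0007 -0.0131]
slot_mouth 0.79 [277.4 132.3] fix -0.0265 0.0011 tool [ 0.0665 -0.0012  0.0132]
lever_pivot 0.76 [382.8 180.9] fix -0.0503 -0.0528 tool [0.0426 0.0526 0.0133]
```

Contact is about 9 N at the expected home position (tip at about +36–38 mm). I'll press a bit more, release and rise.

Request:
{"api": "apply_moves", "payload": {
  "fingers": [0.1,0.1,0.1,0.1,0.3,0.5,0.6,0.6],
  "travel": [
    [0.03,0,0],
    [0,0,0],
    [-0.04,0,0.01],
    [0,0,0],
    [0,0,0],
    [0,0,0],
    [0,0,0],
    [0,0,0]
  ],
  "rotation": [
    [0,0,0],
    [0,0,0],
    [0,0,0],
    [0,0,0],
    [0,0,0],
    [0,0,0],
    [0,0,0],
    [0,0,0]
  ]
}}

```text
time: 20.7
tool_pos: [0.4834, 0.0901, 0.033]
tcp_rot: [2.015, 2.41, 0.001]
wrist_force: [0.1, -0.4, -0.4]
width: 0.599
grip_force: 0.0
```

Request:
{"api": "apply_moves", "payload": {
  "fingers": [0.6,0.6,0.6,0.6,0.6,0.6,0.6,0.6],
  "travel": [
    [0,0,-0.5],
    [0,0,-0.9],
    [0,0,-0.9],
    [0,0,-0.9],
    [0,0,-0.9],
    [0.5,0,-0.4],
    [0,0,0],
    [0,0,0]
  ],
  "rotation": [
    [0,0,0],
    [0,0,0],
    [0,0,0],
    [0,0,0],
    [0,0,0],
    [0,0,0],
    [0,0,0],
    [0,0,0]
  ]
}}

```text
time: 21.5
tool_pos: [0.4787, 0.1146, 0.2578]
tcp_rot: [2.013, 2.411, 0.0]
wrist_force: [-0.3, 0.7, -0.5]
width: 0.602
grip_force: 0.0
```

```bash
sed -i 's/zu=P\[2\]-.0131/zu=.02/; s/w5/w6/g' inhand.py; python3 inhand.py; python3 - <<'E'
from h import *
c=np.load("w6.npy",allow_pickle=True).item();p=np.load("fix.npy")
im=cv2.cvtColor(c["image"],cv2.COLOR_RGB2BGR);k=4;x0,y0=190,140
o=[proj(c,T2(p,a)) for a in[(-.068,-.073,.02),(.048,-.073,.02),(.048,.053,.02),(-.068,.053,.02)]]
b=[proj(c,T2(p,a)) for a in[(-.037,-.028,.026),(.038,-.028,.026),(.038,.028,.026),(-.037,.028,.026)]]
h=[proj(c,T2(p,a)) for a in[(-.037,-.01,.054),(-.037,.01,.054),(-.132,.01,.054),(-.132,-.01,.054)]]
allp=np.array(o+b+h);x0,y0=(allp.min(0)-15).astype(int).clip(0);x1,y1=(allp.max(0)+15).astype(int);k=min(800/(x1-x0),600/(y1-y0))
im=cv2.resize(im[y0:y1,x0:x1],None,fx=k,fy=k,interpolation=cv2.INTER_CUBIC)[:600,:800]
for q,col in((o,(0,0,255)),(b,(255,0,255)),(h,(0,255,255))):cv2.polylines(im,[((np.array(q)-[x0,y0]+.5)*k).astype(int)],True,col,1)
cv2.imwrite("pics/ov6.png",im)
E
```

```text
21.5 [0.4787 0.1146 0.2578] [-1.786e-01  9.839e-01 -4.000e-04] [-0.     0.001 -1.   ] [-0.3  0.7 -0.5] 0.6018025450631207 0.0
TCP in fixture -0.06614826508588738 -7.963520051181353e-05 yaw err 0.19033244786210446
blue_blade 0.9 [277.7 171.2] fix -0.05 0.0031 tool [ 0.0163 -0.0033  0.2378]
blue_blade_grip 0.76 [278.5 213.3] fix -0.0968 0.0018 tool [-0.0306 -0.0021  0.2118]
slot_mouth 0.86 [276.7 147.7] fix -0.0214 0.0043 tool [ 0.0448 -0.0044  0.2378]
slot_end 0.63 [278.   97.2] fix 0.0361 0.0028 tool [ 0.1023 -0.0027  0.2377]
lever_pivot 0.6 [324.5 168.4] fix -0.0463 -0.0548 tool [0.0198 0.0546 0.2378]
lever_grip 0.82 [339.9 105.1] fix 0.0238 -0.0586 tool [0.0898 0.0588 0.1778]
```

View pics/ov6.png

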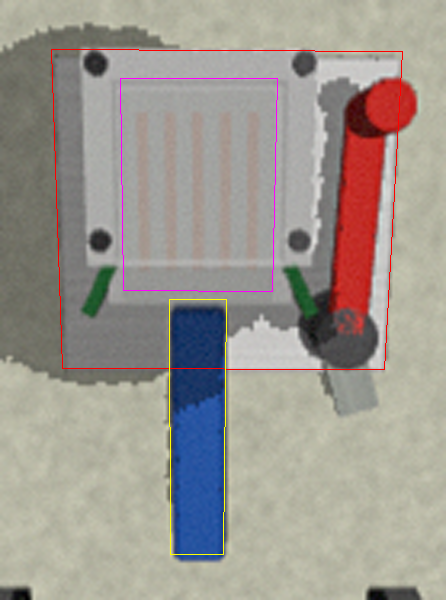

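The lever is open and the blade is nearly home, but its handle end shows roughly 2–4 mm short of the model. I'll push the handle's end with closed fingers to be sure and check the position by contact.

Request:
{"api": "apply_moves", "payload": {
  "fingers": [0,0,0,0,0,0,0,0,0],
  "travel": [
    [-1,0,0],
    [-1,0,0],
    [0,0,0.87],
    [0,0,0.87],
    [0,0,0.87],
    [0,0,0.87],
    [0,0,0.87],
    [0,0,0],
    [0,0,0]
  ],
  "rotation": [
    [0,0,0],
    [0,0,0],
    [0,0,0],
    [0,0,0],
    [0,0,0],
    [0,0,0],
    [0,0,0],
    [0,0,0],
    [0,0,0]
  ]
}}

```text
time: 22.8
tool_pos: [0.4958, 0.0159, 0.04]
tcp_rot: [-2.014, -2.408, 0.003]
wrist_force: [0.5, 0.1, 0.4]
width: -0.002
grip_force: 0.0
```

Request:
{"api": "apply_moves", "payload": {
  "fingers": [0,0,0,0,0,0],
  "travel": [
    [0.1,0,0],
    [0.1,0,0],
    [0.06,0,0],
    [0.04,0,0],
    [0,0,0],
    [0,0,0]
  ],
  "rotation": [
    [0,0,0],
    [0,0,0],
    [0,0,0],
    [0,0,0],
    [0,0,0],
    [0,0,0]
  ]
}}

```text
time: 23.4
tool_pos: [0.494, 0.0308, 0.0406]
tcp_rot: [2.014, 2.41, 0.0]
wrist_force: [0.4, -0.4, 0.3]
width: -0.0
grip_force: 0.0
```

```bash
python3 inhand.py | head -2
```

```text
23.4 [0.494  0.0308 0.0406] [-1.774e-01  9.841e-01 -1.000e-04] [-0.  0. -1.] [ 0.4 -0.4  0.3] -0.00017529774160726248 0.0
TCP in fixture -0.1513035685766544 -0.0004010564854887329 yaw err 0.11980006511102204
```

Request:
{"api": "apply_moves", "payload": {
  "fingers": [0,0,0,0,0],
  "travel": [
    [0.04,0,0],
    [0.04,0,0],
    [0.04,0,0],
    [0,0,0],
    [0,0,0]
  ],
  "rotation": [
    [0,0,0],
    [0,0,0],
    [0,0,0],
    [0,0,0],
    [0,0,0]
  ]
}}

```text
time: 24.3
tool_pos: [0.4937, 0.0351, 0.0407]
tcp_rot: [2.011, 2.409, -0.002]
wrist_force: [1.0, -7.5, 1.0]
width: -0.003
grip_force: 4.0
```

Request:
{"api": "apply_moves", "payload": {
  "fingers": [0,0,0,0],
  "travel": [
    [0.04,0,0],
    [0.04,0,0],
    [0,0,0],
    [0,0,0]
  ],
  "rotation": [
    [0,0,0],
    [0,0,0],
    [0,0,0],
    [0,0,0]
  ]
}}

```text
time: 24.7
tool_pos: [0.4943, 0.0357, 0.0413]
tcp_rot: [2.005, 2.407, -0.006]
wrist_force: [3.0, -21.6, -0.1]
width: 0.001
grip_force: 11.0
```

```bash
python3 inhand.py | head -2
```

```text
24.7 [0.4943 0.0357 0.0413] [-0.1807  0.9835 -0.0093] [-0.009  0.003 -1.   ] [  3.  -21.6  -0.1] 0.0013257866791226358 10.970556526444852
TCP in fixture -0.14659376037281038 -0.0015976958916117182 yaw err 0.3125389919300545
```

It's firmly stopped at 22 N with no creep, so the blade is home within the calibration error. Now back to the lever post.

Request:
{"api": "apply_moves", "payload": {
  "fingers": [0,0,0,0,0.6,0.6,0.6,0.6,0.6,0.6,0.6],
  "travel": [
    [-0.4,0,0],
    [0,0,-0.8],
    [0,0,-0.8],
    [0,0,-0.8],
    [0.93,0.28,0],
    [0.93,0.28,0],
    [0.93,0.28,0],
    [0.93,0.28,0],
    [0,0,0],
    [0,0,0],
    [0,0,0]
  ],
  "rotation": [
    [0,0,0],
    [0,0,0],
    [0,0,0],
    [0,0,0],
    [0,0,0],
    [0,0,0],
    [0,0,0],
    [0,0,0],
    [0,0,0.85],
    [0,0,0],
    [0,0,0]
  ]
}}

```text
time: 26.2
tool_pos: [0.5174, 0.2137, 0.1599]
tcp_rot: [-2.118, -2.32, 0.001]
wrist_force: [-0.5, 0.2, 0.4]
width: 0.6
grip_force: 0.0
```

```bash
python3 inhand.py
```

```text
26.2 [0.5174 0.2137 0.1599] [-9.120e-02  9.958e-01 -4.000e-04] [-0.    -0.001 -1.   ] [-0.5  0.2  0.4] 0.5998327739261005 0.0
TCP in fixture 0.02465347022377338 -0.05551350126129792 yaw err -4.868752971807766
blue_blade 0.84 [232.7 280.2] fix -0.0522 -0.0003 tool [-0.0812 -0.0484  0.14  ]
blue_blade_grip 0.67 [236.4 334.4] fix -0.0973 -0.0022 tool [-0.126  -0.0427  0.114 ]
slot_mouth 0.56 [227.8 257.6] fix -0.027 0.0014 tool [-0.0563 -0.0522  0.14  ]
slot_end 0.73 [218.9 196.8] fix 0.0352 0.0016 tool [ 0.0058 -0.0577  0.14  ]
lever_pivot 0.87 [284.8 273.2] fix -0.0488 -0.0539 tool [-0.0733  0.0047  0.14  ]
lever_grip 0.67 [284.6 221.7] fix 0.0243 -0.0589 tool [-0.      0.0034  0.0799]
lever_grip 0.22 [234.3 331.9] fix -0.0694 -0.0086 tool [-0.0976 -0.0387  0.08  ]
```

View pics/w6.png

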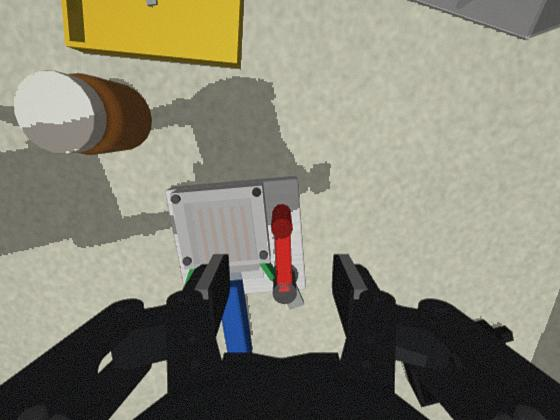

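The wrist view shows the blade in the slot (stripes under the roof at (222,232), handle at (237,315)) and the lever post at (282,222), centred between the fingers. I'll descend, cage the post and swing it closed.

Request:
{"api": "apply_moves", "payload": {
  "fingers": [0.6,0.6,0.6,0.6,0.4,0.25,0.22,0.22],
  "travel": [
    [0,0.06,0],
    [0,0,0.8],
    [0,0,0.8],
    [0,0,0.28],
    [0,0,0],
    [0,0,0],
    [0,0,0],
    [0,0,0]
  ],
  "rotation": [
    [0,0,0],
    [0,0,0],
    [0,0,0],
    [0,0,0],
    [0,0,0],
    [0,0,0],
    [0,0,0],
    [0,0,0]
  ],
  "newtons": 20
}}

```text
time: 27.4
tool_pos: [0.5223, 0.2147, 0.0683]
tcp_rot: [2.119, 2.317, 0.005]
wrist_force: [-0.7, 0.2, -0.1]
width: 0.224
grip_force: 0.1
```

Request:
{"api": "apply_moves", "payload": {
  "fingers": [0.22,0.22,0.22,0.22,0.22,0.22,0.22,0.22,0.22],
  "travel": [
    [-0.008,0.157,0],
    [-0.008,0.157,0],
    [-0.008,0.157,0],
    [-0.008,0.157,0],
    [-0.008,0.157,0],
    [-0.008,0.157,0],
    [-0.008,0.157,0],
    [-0.008,0.157,0],
    [0,0,0]
  ],
  "rotation": [
    [0,0,1],
    [0,0,1],
    [0,0,1],
    [0,0,1],
    [0,0,1],
    [0,0,1],
    [0,0,1],
    [0,0,1],
    [0,0,0]
  ]
}}

```text
time: 28.3
tool_pos: [0.5803, 0.1943, 0.0678]
tcp_rot: [2.88, 1.254, 0.004]
wrist_force: [-0.4, 0.3, -0.3]
width: 0.22
grip_force: 0.0
```

```bash
cat > lev.py <<'E'
from h import *
s=read_state();f=np.load("fix.npy");p=T2(f,(-.049,-.052,0))[:2];d=s["tool_pos"][:2]-p
M=R.from_rotvec(s["tcp_rot"]).as_matrix();y=lambda v:np.degrees(np.arctan2(v[1],v[0]))
print(s["time"],s["tool_pos"].round(4),"r",np.hypot(*d),"lever(tool pos)",y(d)-np.degrees(f[2])+110,"tool yaw as lever",y(M[:,0])-np.degrees(f[2])+110,s["wrist_force"].round(1),s["width"],s["grip_force"])
c=read_camera("wrist")
for n in("wrist","top","scene"):
  if n!="wrist":c=read_camera(n)
  for k,z in(("lever_grip",.08),("lever_pivot",.02)):
    for r in tip_of(n,k)[:2]:
      w=at(c,r["location"],z)[:2];print(n,k,round(r["p"],2),w.round(4),(y(w-p)-np.degrees(f[2])+110).round(1))
E
python3 lev.py
```

```text
28.3 [0.5803 0.1943 0.0678] r 0.07574609615015557 lever(tool pos) 55.063502899675676 tool yaw as lever 56.9482042486977 [-0.4  0.3 -0.3] 0.22009816978601712 0.0
wrist lever_grip 0.8 [0.5802 0.1917] 53.7
wrist lever_pivot 0.64 [0.5276 0.1392] -52.5
top lever_grip 0.67 [ 0.5946 -0.4481] -73.5
top lever_grip 0.56 [0.2646 0.2717] 163.3
top lever_pivot 0.86 [0.1902 0.2957] 165.2
top lever_pivot 0.49 [0.5375 0.141 ] 12.1
scene lever_grip 0.54 [0.5781 0.1899] 53.8
scene lever_pivot 0.92 [0.5337 0.1433] 31.4
scene lever_pivot 0.63 [0.1934 0.2777] 167.5
```

Request:
{"api": "apply_moves", "payload": {
  "fingers": [0.22,0.22,0.22,0.22,0.22,0.22,0.22,0.22,0.22],
  "travel": [
    [-0.008,0.157,0],
    [-0.008,0.157,0],
    [-0.008,0.157,0],
    [-0.008,0.157,0],
    [-0.008,0.157,0],
    [-0.008,0.157,0],
    [-0.008,0.157,0],
    [-0.008,0.157,0],
    [0,0,0]
  ],
  "rotation": [
    [0,0,1],
    [0,0,1],
    [0,0,1],
    [0,0,1],
    [0,0,1],
    [0,0,1],
    [0,0,1],
    [0,0,1],
    [0,0,0]
  ]
}}

```text
time: 29.65
tool_pos: [0.6026, 0.1377, 0.0662]
tcp_rot: [3.141, -0.026, -0.0]
wrist_force: [-0.6, -0.3, 0.8]
width: 0.222
grip_force: 0.0
```

```bash
python3 lev.py
```

```text
29.65 [0.6026 0.1377 0.0662] r 0.07585238477955715 lever(tool pos) 7.707939699405017 tool yaw as lever 8.963504344226465 [-0.6 -0.3  0.8] 0.2218811466366448 0.0
wrist lever_grip 0.91 [0.6042 0.1356] 6.2
wrist lever_pivot 0.65 [0.5315 0.1405] 8.7
top lever_grip 0.59 [0.2675 0.2686] 163.6
top lever_pivot 0.94 [0.1884 0.2837] 167.0
scene lever_grip 0.59 [0.2648 0.2706] 163.5
scene lever_grip 0.55 [ 0.6831 -0.2424] -57.9
scene lever_pivot 0.79 [0.208  0.2791] 166.4
scene lever_pivot 0.65 [0.5388 0.1362] -10.5
```

Now slowly until the stop, watching the force.

Request:
{"api": "apply_moves", "payload": {
  "fingers": [0.22,0.22,0.22,0.22,0.22],
  "travel": [
    [-0.004,0.08,0],
    [-0.004,0.08,0],
    [-0.004,0.08,0],
    [0,0,0],
    [0,0,0]
  ],
  "rotation": [
    [0,0,0.5],
    [0,0,0.5],
    [0,0,0.5],
    [0,0,0],
    [0,0,0]
  ]
}}

```text
time: 30.6
tool_pos: [0.6012, 0.1264, 0.0663]
tcp_rot: [3.13, -0.269, -0.0]
wrist_force: [-0.7, -0.0, 0.4]
width: 0.218
grip_force: 0.0
```

Request:
{"api": "apply_moves", "payload": {
  "fingers": [0.22,0.22,0.22,0.22],
  "travel": [
    [0,0.04,0],
    [0,0.04,0],
    [0,0,0],
    [0,0,0]
  ],
  "rotation": [
    [0,0,0],
    [0,0,0],
    [0,0,0],
    [0,0,0]
  ]
}}

```text
time: 31.0
tool_pos: [0.6011, 0.1248, 0.0664]
tcp_rot: [-3.126, 0.271, -0.002]
wrist_force: [2.0, 7.4, -1.4]
width: 0.22
grip_force: 4.1
```

```bash
python3 lev.py
```

```text
31.0 [0.6011 0.1248 0.0664] r 0.0758828431447733 lever(tool pos) -2.12462046125718 tool yaw as lever 0.0020651888156493214 [ 2.   7.4 -1.4] 0.21970699533806257 4.123200327157974
wrist lever_grip 0.73 [0.6007 0.1239] -2.9
wrist lever_pivot 0.78 [0.5272 0.1396] -57.1
top lever_grip 0.71 [ 0.449  -0.1602] -94.6
top lever_grip 0.7 [0.269  0.2735] 162.6
top lever_pivot 0.89 [0.1887 0.2887] 166.3
scene lever_grip 0.73 [0.44   0.2536] 137.4
scene lever_grip 0.64 [0.52   0.2094] 105.6
scene lever_pivot 0.95 [0.202  0.2745] 167.5
scene lever_pivot 0.75 [0.5386 0.1408] 10.8
```

It stops firmly at 7 N at about -2 to 0°, so the lever is at its closed stop. I'll release, rise and verify.

Request:
{"api": "apply_moves", "payload": {
  "fingers": [0.22,0.4,0.6,0.6,0.6,0.6,0.6,0.6,0.6,0.6],
  "travel": [
    [0,-0.05,0],
    [0,0,0],
    [0,0,0],
    [0,0,-0.5],
    [0,0,-0.9],
    [0,0,-0.9],
    [0,0,-0.9],
    [0,0,-0.9],
    [0,0,0],
    [0,0,0]
  ],
  "rotation": [
    [0,0,0],
    [0,0,0],
    [0,0,0],
    [0,0,0],
    [0,0,0],
    [0,0,0],
    [0,0,0],
    [0,0,0],
    [0,0,0],
    [0,0,0]
  ]
}}

```text
time: 32.45
tool_pos: [0.602, 0.1246, 0.2735]
tcp_rot: [-3.129, 0.271, -0.006]
wrist_force: [-0.2, -0.3, -0.8]
width: 0.601
grip_force: 0.0
```

Request:
{"api": "apply_moves", "payload": {
  "fingers": [0.6,0.6,0.6,0.6,0.6,0.6],
  "travel": [
    [-0.9,-0.3,-0.3],
    [-0.9,-0.3,-0.3],
    [-0.9,-0.3,-0.3],
    [-0.2,0,0],
    [0,0,0],
    [0,0,0]
  ],
  "rotation": [
    [0,0,0],
    [0,0,0],
    [0,0,0],
    [0,0,0],
    [0,0,0],
    [0,0,0]
  ]
}}

```text
time: 33.05
tool_pos: [0.4659, 0.1935, 0.3146]
tcp_rot: [3.128, -0.271, -0.003]
wrist_force: [1.2, 0.3, -0.4]
width: 0.598
grip_force: 0.0
```

```bash
python3 lev.py; python3 inhand.py
```

```text
33.05 [0.4659 0.1935 0.3146] r 0.08069733565595398 lever(tool pos) 148.97755566038165 tool yaw as lever 0.0041934703270669615 [ 1.2  0.3 -0.4] 0.5976707674613528 0.0
wrist lever_grip 0.97 [0.601  0.1235] -3.1
wrist lever_grip 0.56 [0.2665 0.2651] 164.3
wrist lever_pivot 0.88 [0.5288 0.1437] 68.0
wrist lever_pivot 0.75 [0.1928 0.2853] 166.5
top lever_grip 0.69 [0.6031 0.1146] -9.0
top lever_grip 0.61 [ 0.68   -0.1293] -50.5
top lever_pivot 0.86 [0.5399 0.1394] 4.5
top lever_pivot 0.61 [0.1916 0.2894] 166.0
scene lever_grip 0.6 [0.708  0.4084] 65.8
scene lever_grip 0.56 [0.5991 0.126 ] -1.5
scene lever_pivot 0.86 [0.5378 0.1334] -23.6
scene lever_pivot 0.81 [0.207  0.2753] 167.1
33.5 [0.4663 0.1939 0.316 ] [ 9.850e-01 -1.725e-01 -4.000e-04] [-0.  0. -1.] [-0.1 -0.1  0.1] 0.5989642487895 0.0
TCP in fixture 0.014082043912590325 -0.0016915000076122674 yaw err -110.03113448005045
blue_blade 0.74 [323.5 162.7] fix -0.0503 -0.0001 tool [0.0207 0.061  0.296 ]
blue_blade 0.62 [361.2 153.2] fix -0.1043 0.0054 tool [0.0339 0.1136 0.2961]
blue_blade_grip 0.57 [357.7 150.6] fix -0.0952 -0.0037 tool [0.0394 0.1019 0.27  ]
slot_mouth 0.83 [304.8 167.8] fix -0.0231 -0.0023 tool [0.0134 0.0346 0.296 ]
slot_mouth 0.29 [262.2 184.9] fix 0.0428 -0.0 tool [-0.0113 -0.0265  0.296 ]
slot_end 0.75 [261.6 183.8] fix 0.043 -0.0018 tool [-0.0096 -0.0273  0.296 ]
lever_pivot 0.75 [313.1 123.3] fix -0.0534 -0.056 tool [0.0743 0.0447 0.296 ]
lever_pivot 0.6 [255.2 342.9] fix 0.1502 0.2479 tool [-0.281  -0.0425  0.2961]
lever_grip 0.6 [258.1 329.2] fix 0.1161 0.1846 tool [-0.2098 -0.0321  0.2361]
```

```bash
python3 -c "
from h import *
print(finish_job())"
```

```text
the job is handed in; nothing more can be done
None
```

I handed the job in with the blue blade pushed against the slot's end stop, the lever swung back to its closed stop and the gripper clear; the hand-in gave no verdict, the camera put the blade about 3 mm short of home (limit 7 mm), and I viewed 11 pictures, one over the limit of 10.

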